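# Turn the porcelain palette over into the board's corner

## Task

The rinsed rectangular porcelain palette is drying with its wells down. Turn it wells side up, lowering it over under control rather than letting it topple or fall, and slide it fully home into the railed corner of the paint board: flat on the board, one long side against the far rail and one end against the side rail. Leave everything else on the table where it is.

Things in the scene. Friction and masses are not known exactly. Their poses are not given: they have to be found in the camera images.
- palette: white porcelain palette, a flat slab 90 long (own x) x 50 wide (own y) x 18 thick, 0.1 to 0.2 kg, square flat sides. Origin at its centre; own +z points out of the face with three wells (10 deep, rims 5 thick), the other face is plain. Starts on the bare table wells down, length along world y within 0.5 rad. Can be gripped across its 50 width; stands freely on a 50 x 18 end
- corner (a point): seat on the board: the point of its top surface (8 above the table) under the seated palette's middle. z up, x and y as the board's. The far rail's inner face is 25 away in +x, running along y; the side rail's inner face is 45 away in -y, running along x. Rails stand 10 above the board's surface. Seated, the palette's 90 length lies along y, either end first
- board: fixed plywood board 160 (own x) x 200 (own y) x 8, turned up to 0.3 rad, origin at the centre of its underside, two wooden rails 10 wide in an L along its far (+x) and right (-y) edges; other two sides open
- square_palette: other porcelain palette, 70 x 70 x 18, two wells, lying wells up; a bystander (origin at its centre, 9 above the table)
- eraser: white eraser 42 x 22 x 12, lying on the board near the rail-less corner; a bystander (origin at the centre of its underside)
- water_pot: blue water cup, 84 across, 80 high; a bystander (origin at the centre of its underside)
- paint_bottle: paint bottle, 72 across, 170 high; a bystander (origin at the centre of its underside)
- drink_can: drinks can, 53 across, 145 high; a bystander (origin at the centre of its underside)
- flask: black flask, 72 across, 210 high; a bystander (origin at the centre of its underside)
- brush: paint brush about 190 long, lying flat; a bystander (origin under the middle of its length)
- flat_brush: paint brush about 160 long, lying flat; a bystander (origin under the middle of its length)
There are look-alikes about, which are no part of the job. What is shaped like the palette but yellow is not meant.

How it is judged:
By the outcome, as a careful person would: the job done as asked, in the order asked, and still so for the second after the job is handed in, with the robot touching nothing.
It also fails if it takes over 72 s, if anything falls off the work surface, if the arm or the gripper's body presses on something with over 40 N, if the wrist force passes 120 N, or if a joint passes its speed limit or range.

## Robot

A 7-joint arm with a two-finger parallel gripper is mounted at the origin on the work surface. World frame = base frame: x ahead of the robot, y to its left, z up, the work surface at z = 0. Lengths are in m, angles in rad, forces in N, time in s.
With the tool pointing down it reaches from about 0.4 to 0.875 m from the base axis. Payload 4.4 kg.
Tool frame: the origin (TCP) lies on the mounting face of the last link; the fingertips stand 173 mm ahead of it and the grasp point (between the pads) lies 155 mm ahead of it; z points along the fingers, y is the line along which they close (so a half turn about z gives the same grasp; the last joint's range is limited). The gripper opens to 85 mm and grips with 20 to 120 N. Pads are 22 mm wide; open, the fingers measure 114 mm over their backs; the gripper's body (76 mm by 85 mm) begins 54 mm behind the grasp point. The pads swing forward as they close: fully open they stand 13 mm farther back than shut.
Start: joints at [-1.245, 0.628, 0.038, 1.517, -0.027, 0.996, -0.02], TCP at [0.248, 0.601, 0.405] pointing down, gripper open.
Joint ranges: [-3.06, 3.06], [-0.37, 2.12], [-1.25, 1.32], [0.18, 2.47], [-1.1, 4.24], [0.23, 1.98], [-2.94, 2.94]. Speed limits (rad/s): [2.57, 2.57, 3.14, 3.14, 3.14, 3.14, 3.14].

## Interface

Orientations are given as a rotation vector (axis times angle).
In Python, from cell import arm gives the robot as it stands. Calls block until the motion is done:
- arm.move_pose(position, orientation): joint-space move of the TCP to a pose.
- arm.move_linear(position, rotation=None, velocity=0.15): straight line of the TCP; rotation=None keeps the orientation; velocity is the mean speed in m/s.
- arm.set_joints(angles): joint-space move.
- arm.let_go() and arm.close(f_grip=None): open the fingers fully, or close them until they stop; f_grip is the grip in N (None keeps the last).
- arm.sleep(seconds).
- arm.solve_ik(position, orientation): joint angles nearest the present ones, or None.
- arm.sense(): the state.
- arm.snapshot(name): name is "scene" or "top" or "wrist"; returns a dict with "image" (384x512x3 uint8, red, green, blue), "camera_matrix" (3x3 intrinsics, pixels), "pose" (4x4, takes a point from camera to world coordinates). Camera axes: x right, y up, looking along -z (the intrinsics and any distortion apply to the point x, -y, -z); pixel columns grow to the right and rows downward; lengths in m; the calibration is good to about 2 mm. The wrist camera is an equidistant fisheye: a pixel r from the principal point sees the ray r / f radians off the axis. A picture is of the moment at which its call begins. There is no depth.
A pose or a line that the arm cannot do raises arm.MotionError and nothing moves.
- arm.close_job(): hands the job in; it is judged then, once.
The state is a dict: "clock": time; "joint_pos": joint angles; "joint_velocities": joint speeds; "effort": joint torques, N m; "eef_pos": TCP position; "orientation": TCP orientation; "force": force on the tool from outside, world axes, zero at the start; "wrist_torque": the same for the moment, N m; "width": finger opening in m; "finger_force": force on a finger pad.
Only numpy, scipy, OpenCV 4.12 (cv2) and the standard library are available. Lean on these libraries where they do the work, as an engineer would, in place of code of your own. Each camera call takes 0.05 s, during which the arm holds its last target. There are 200 camera calls.

## Working session

There is one attempt and no reset: what is moved stays moved. The work goes in short steps, each a Python script; the robot and the scene stay as the last script left them, time stands still between calls to the robot, and variables do not carry over. Pictures are saved under pics/ and viewed, at most 10 in all, crops included, and the job is handed in when it is done.

```bash
mkdir -p pics; ls; python3 - <<'E'
from cell import arm
import cv2,numpy as np,pickle
for n in("scene","top"):
    s=arm.snapshot(n); pickle.dump(s,open(f"pics/{n}0.pkl","wb"))
    cv2.imwrite(f"pics/{n}0.png",s["image"][:,:,::-1]); print(n,s["camera_matrix"].tolist(),np.round(s["pose"],3).tolist(),[k for k in s])
s=arm.sense();print(s["clock"],s["eef_pos"],s["orientation"],s["width"])
E
```

```text
pics
scene [[421.82017733265036, 0.0, 256.8742923990634], [0.0, 421.82017733265036, 194.6303531071921], [0.0, 0.0, 1.0]] [[0.122, -0.649, 0.751, 1.457], [0.992, 0.09, -0.083, -0.085], [-0.013, 0.756, 0.655, 0.813], [0.0, 0.0, 0.0, 1.0]] ['image', 'camera_matrix', 'pose']
top [[489.94358823949506, 0.0, 258.66282251702614], [0.0, 489.94358823949506, 185.4218029196753], [0.0, 0.0, 1.0]] [[0.038, 0.979, -0.2, 0.315], [-0.999, 0.036, -0.01, 0.007], [-0.003, 0.2, 0.98, 1.298], [0.0, 0.0, 0.0, 1.0]] ['image', 'camera_matrix', 'pose']
0.1 [0.24806796 0.60052611 0.40388018] [-6.11450346e-01 -3.08118781e+00  2.61995971e-03] 0.08537886346845686
```

View pics/scene0.png

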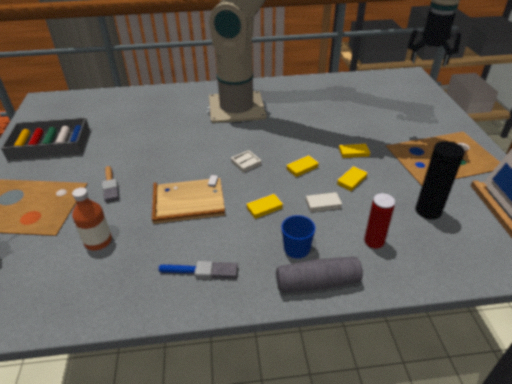

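View pics/top0.png

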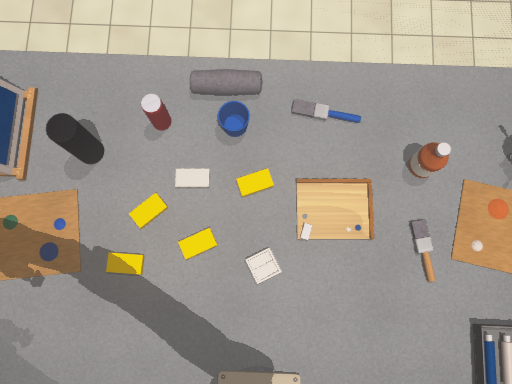

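The only white plain slab is at top (193,178), scene (324,201). The possible confusions are:
- Yellow slabs, top (148,211), (198,243), (255,182) and (125,263): wrong colour.
- Square palette, top (264,266): square with wells showing.
- Eraser, top (307,232): small and lying on the board.

I choose (193,178). Next I'll measure it and check the choice in a close crop.

```bash
cat > h.py <<'E'
import numpy as np,cv2,pickle
from scipy.spatial.transform import Rotation as R
def ray(s,p):
    K,T=s["camera_matrix"],s["pose"]; u,v=p
    d=np.array([(u-K[0,2])/K[0,0],-(v-K[1,2])/K[1,1],-1.]); return T[:3,3],T[:3,:3]@d
def onz(s,p,z):
    o,d=ray(s,p); return o+d*(z-o[2])/d[2]
def proj(s,X):
    K,T=s["camera_matrix"],s["pose"]; c=T[:3,:3].T@(np.array(X)-T[:3,3])
    return np.array([K[0,2]+K[0,0]*c[0]/-c[2],K[1,2]-K[1,1]*c[1]/-c[2]])
def rect(pts): # metric minAreaRect: centre,dims,angle of long axis
    (c,d,a)=cv2.minAreaRect((np.array(pts)[:,:2]*1000).astype(np.float32))
    a=np.radians(a); 
    if d[0]<d[1]: d=d[::-1]; a+=np.pi/2
    return np.round(c,1),np.round(d,1),(a+np.pi/2)%np.pi-np.pi/2
def masks(s):
    h=cv2.cvtColor(np.ascontiguousarray(s["image"]),cv2.COLOR_RGB2HSV); H,S,V=cv2.split(h)
    return {"white":((S<60)&(V>170)).astype(np.uint8),"yellow":((H>20)&(H<32)&(S>200)&(V>120)).astype(np.uint8),
     "blue":((H>100)&(H<130)&(S>150)).astype(np.uint8),"rail":((H<16)&(S>90)&(V>50)&(V<175)).astype(np.uint8),
     "ply":((H>=10)&(H<28)&(S>60)&(S<=190)&(V>=165)).astype(np.uint8)}
E
python3 - <<'E'
from h import *
s=pickle.load(open("pics/top0.pkl","rb")); M=masks(s)
for n,z in (("white",.018),("yellow",.018),("blue",.08),("ply",.008),("rail",.018)):
    m=M[n]; m[:,:]*=1
    cs,_=cv2.findContours(m,cv2.RETR_EXTERNAL,cv2.CHAIN_APPROX_NONE)
    for c in cs:
        if cv2.contourArea(c)<60: continue
        x,y,w,h=cv2.boundingRect(c)
        if y<50 or x<90 or x>450: continue
        print(n,(x,y,w,h),cv2.contourArea(c),*rect([onz(s,p[0],z) for p in c]))
t=pickle.load(open("pics/scene0.pkl","rb"))
a=cv2.resize(s["image"][155:290,150:390],None,fx=2.9,fy=2.9,interpolation=cv2.INTER_CUBIC)
b=cv2.resize(t["image"][170:225,145:385],(a.shape[1],160),interpolation=cv2.INTER_CUBIC)
cv2.imwrite("pics/crop0.png",np.vstack([a,b])[:,:,::-1])
E
```

```text
white (271, 374, 30, 10) 235.5 [ 92.2 -64.3] [71.4 21. ] -1.5326868369745665
white (245, 248, 37, 36) 719.5 [366.1   1.1] [72.5 69.8] -1.0725252451381735
white (416, 237, 17, 16) 178.5 [ 435.  -416.3] [37.6 36.7] -1.3709941806845718
white (301, 223, 11, 17) 108.0 [ 458.8 -108.2] [41.3 21.2] -0.24767837559316774
white (175, 168, 35, 19) 596.5 [592.2 199.8] [91.5 49.4] -1.53380562678732
white (437, 142, 14, 13) 122.0 [ 697.6 -476. ] [35.8 33.7] -1.534073511664657
white (314, 103, 15, 16) 147.0 [ 792.8 -144.3] [38.2 35.5] -0.17290400271868567
white (141, 93, 20, 19) 265.5 [800.  327.7] [52.9 52.6] -1.5342715759483534
yellow (107, 253, 36, 21) 590.5 [358.9 358.3] [88.5 48.1] 1.5436109115454224
yellow (179, 228, 38, 31) 601.5 [416.7 174.2] [88.3 49.5] -1.0992466378572154
yellow (129, 193, 38, 35) 586.0 [499.  310.8] [88.4 49.8] -0.8449059653230506
yellow (237, 169, 36, 27) 548.0 [584.9  31.2] [87.8 49.1] -1.204074617185673
blue (329, 111, 32, 10) 117.0 [ 758.6 -197. ] [82.1 14.1] 1.3711074482546843
blue (219, 105, 30, 26) 240.5 [734.8  84.9] [79.9 50.5] -0.9984812109031322
ply (424, 252, 11, 30) 139.0 [ 380.  -430.1] [75.9 15.6] 0.19052815366731468
ply (369, 183, 5, 55) 118.0 [ 523.  -280.4] [145.1   8.9] 0.03552140490585587
ply (297, 183, 73, 56) 3705.5 [ 517.9 -177.7] [189.2 147.7] -1.5334887522294922
ply (297, 179, 75, 3) 145.5 [ 600.2 -182. ] [199.3   5.5] -1.5338322958489234
rail (297, 179, 76, 41) 133.0 [ 547.  -182.7] [198.4 107.6] -1.5338424574729577
rail (418, 143, 28, 29) 429.0 [ 670.1 -440.9] [75.3 73.1] 0.4557951270085585
rail (144, 101, 27, 29) 343.0 [757.5 299.8] [75.4 54.2] 0.6044392302247359
```

View pics/crop0.png

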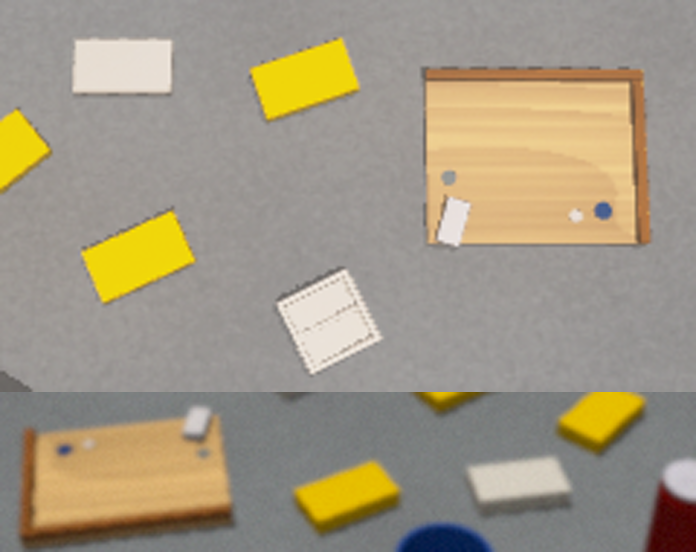

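The crop shows a plain white 91 x 49 slab with no wells visible, at about (592,200) mm with its length along y. The board's yaw is about 0.037 and the L of rails is at +x/-y.

Plan:
1. Grip across the width with the tool tilted and rotate 90°.
2. Stand the palette on its end and regrip.
3. Rotate another 90°, lower it flat on the board and push it home.

I'll check IK first.

```bash
cat >> h.py <<'E'
def tool(phi,flip=1,yaw=0.037):
    # phi deg: tool base leaning to +y; fingers close along local x
    p=np.radians(phi); z=np.array([0,-np.sin(p),-np.cos(p)]); y=np.array([flip,0,0.]); x=np.cross(y,z)
    return R.from_euler('z',yaw)*R.from_matrix(np.c_[x,y,z])
def tcp(g,rot,d=0.155): return np.array(g)-d*rot.as_matrix()[:,2]
E
python3 - <<'E'
from cell import arm
from h import *
for f in(1,-1):
  for n,g in(("lie",(.592,.2,.021)),("air",(.592,.2,.10)),("stand",(.592,.19,.05)),("airB",(.56,-.1,.12)),("board",(.53,-.22,.030))):
    for phi in(-50,-40,-30,0,30,40,50,60):
      r=tool(phi,f); q=arm.solve_ik(tcp(g,r),r.as_rotvec())
      print(f,n,phi,None if q is None else np.round(q,2))
E
```

```text
1 lie -50 [ 0.28  1.11 -0.38  1.76 -0.95  0.66  0.99]
1 lie -40 [ 0.14  1.02 -0.26  1.79 -0.95  0.59  0.9 ]
1 lie -30 [-0.04  0.95 -0.1   1.8  -0.93  0.56  0.78]
1 lie 0 [-0.47  0.91  0.17  1.74 -0.27  0.52 -0.09]
1 lie 30 [-0.86  1.09  0.48  1.54  0.03  0.85 -0.55]
1 lie 40 [-0.93  1.18  0.53  1.45  0.11  0.98 -0.64]
1 lie 50 [-0.97  1.27  0.56  1.35  0.17  1.13 -0.71]
1 lie 60 [-1.    1.37  0.6   1.25  0.22  1.28 -0.75]
1 air -50 [ 0.27  0.97 -0.37  1.79 -0.92  0.74  0.88]
1 air -40 [ 0.22  0.9  -0.39  1.8  -0.73  0.61  0.63]
1 air -30 [ 0.08  0.83 -0.3   1.8  -0.59  0.57  0.42]
1 air 0 [-0.51  0.79  0.23  1.72 -0.26  0.67 -0.1 ]
1 air 30 [-0.87  0.98  0.52  1.53  0.05  0.95 -0.51]
1 air 40 [-0.94  1.07  0.56  1.46  0.12  1.07 -0.59]
1 air 50 [-0.98  1.16  0.59  1.38  0.2   1.2  -0.66]
1 air 60 [-1.02  1.26  0.62  1.3   0.26  1.33 -0.7 ]
1 stand -50 [ 0.27  1.06 -0.35  1.77 -0.95  0.71  0.97]
1 stand -40 [ 0.18  0.98 -0.31  1.8  -0.85  0.6   0.8 ]
1 stand -30 [-0.05  0.9  -0.07  1.81 -0.91  0.61  0.75]
1 stand 0 [-0.47  0.86  0.19  1.74 -0.28  0.57 -0.07]
1 stand 30 [-0.85  1.04  0
[... 2572 characters left out ...]
  0.73 -0.49  1.85  0.52  0.69  2.82]
-1 airB 30 [-0.06  0.75 -0.17  1.91  0.93  0.83  2.22]
-1 airB 40 [-0.15  0.81 -0.16  1.9   1.04  0.97  2.06]
-1 airB 50 [-0.22  0.89 -0.16  1.88  1.11  1.13  1.93]
-1 airB 60 [-0.26  0.98 -0.18  1.85  1.17  1.3   1.83]
-1 board -50 [ 0.39  1.24  0.59  1.43 -1.04  1.61 -1.71]
-1 board -40 [ 0.33  1.16  0.59  1.53 -1.01  1.42 -1.72]
-1 board -30 [ 0.26  1.08  0.59  1.63 -0.99  1.22 -1.74]
-1 board 0 [ 0.8   0.97 -0.76  1.86  1.    0.74  2.64]
-1 board 30 [0.01 0.89 0.07 2.01 1.21 0.5  2.07]
-1 board 40 [-0.1   0.96  0.09  2.02  1.33  0.65  1.85]
-1 board 50 [-0.17  1.04  0.07  2.    1.38  0.82  1.72]
-1 board 60 [-0.22  1.13  0.05  1.97  1.38  1.01  1.63]
```

```bash
python3 - <<'E'
from cell import arm
from h import *
r=tool(-35); g=np.array([.5925,.1995,.021])
arm.move_pose(tcp(g,r,.255),r.as_rotvec())
arm.move_linear(tcp(g,r),velocity=.1)
s=arm.sense();print(s["clock"],s["force"])
arm.close(40); s=arm.sense();print(s["clock"],s["width"],s["finger_force"],s["force"],s["eef_pos"]-tcp(g,r))
arm.move_linear(tcp(g+[0,0,.09],r),velocity=.12)
s=arm.sense();print(s["clock"],s["width"],s["finger_force"],s["force"])
for n in("scene","wrist"):
    p=arm.snapshot(n); pickle.dump(p,open(f"pics/{n}1.pkl","wb"));cv2.imwrite(f"pics/{n}1.png",p["image"][:,:,::-1])
a=pickle.load(open("pics/scene1.pkl","rb"))["image"][90:270,200:440]; b=p["image"]
cv2.imwrite("pics/v1.png",np.vstack([cv2.resize(a,(400,300)),cv2.resize(b,(400,300))])[:,:,::-1])
E
```

```text
3.375 [-0.16136598 -0.33683976  0.74734966]
3.8 0.048934445715333126 42.23082393407822 [-0.96847018 -3.53311122  5.59841002] [ 0.00018291 -0.00041218  0.0006105 ]
4.7 0.049151028558312854 41.4925990998745 [-0.64175626 -0.35513104 -1.76205351]
```

View pics/v1.png

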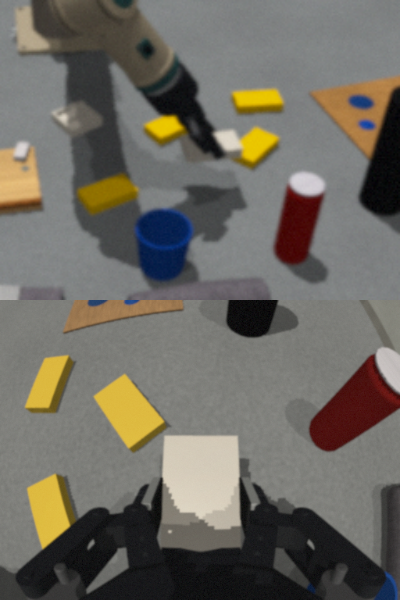

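```bash
python3 - <<'E'
from cell import arm
from h import *
g=np.array([.5925,.1995,.12])
for phi in(-12,10,32,55):
    r=tool(phi); arm.move_linear(tcp(g,r),r.as_rotvec(),velocity=.2)
arm.move_linear(tcp([.5925,.205,.062],r),velocity=.1)
s=arm.sense();print(s["clock"],s["width"],s["finger_force"],s["force"],s["wrist_torque"])
for n in("scene","top"):
    p=arm.snapshot(n); pickle.dump(p,open(f"pics/{n}2.pkl","wb"))
    a=p["image"]; a=a[100:250,240:440] if n=="scene" else a[120:270,110:310]
    cv2.imwrite(f"pics/v2{n}.png",cv2.resize(a,(400,300),interpolation=cv2.INTER_CUBIC)[:,:,::-1])
cv2.imwrite("pics/v2.png",np.vstack([cv2.imread(f"pics/v2{n}.png") for n in("scene","top")]))
E
```

```text
7.7833 0.04893451245847844 41.680816411972046 [-0.03255311  0.01088472 -0.9638898 ] [1.13613171 0.01830071 0.0260155 ]
```

View pics/v2.png

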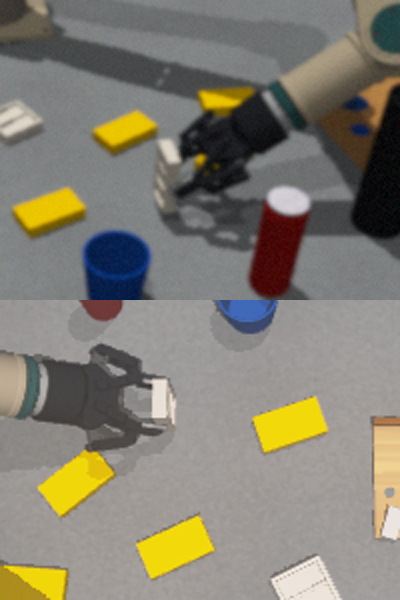

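It is held upright with the wells facing -y (scene crop (168,180)). Lowering it to the table.

```bash
python3 - <<'E'
from cell import arm
from h import *
r=tool(55); f0=arm.sense()["force"][2]; z=.052
while z>.038:
    arm.move_linear(tcp([.5925,.205,z],r),velocity=.04); s=arm.sense()
    print(round(z,4),np.round(s["force"]-[0,0,f0],2),np.round(s["wrist_torque"],2))
    if abs(s["force"][2]-f0)>2.5: break
    z-=.0015
arm.let_go(); arm.sleep(.2)
arm.move_linear(tcp([.5925,.205,z],r,.255),velocity=.15)
s=arm.sense();print(s["clock"])
rb=tool(-35); arm.move_linear(tcp([.5925,.2,.22],tool(20)),tool(20).as_rotvec(),velocity=.25)
for n in("scene","top"):
    p=arm.snapshot(n); pickle.dump(p,open(f"pics/{n}3.pkl","wb"))
    a=p["image"]; a=a[100:250,240:440] if n=="scene" else a[120:270,110:310]
    cv2.imwrite(f"pics/v3{n}.png",cv2.resize(a,(400,300),interpolation=cv2.INTER_CUBIC)[:,:,::-1])
cv2.imwrite("pics/v3.png",np.vstack([cv2.imread(f"pics/v3{n}.png") for n in("scene","top")]))
E
```

```text
0.052 [-0.23 -0.41  0.17] [1.1  0.06 0.02]
0.0505 [-0.88 -0.21 -1.33] [1.11 0.02 0.02]
0.049 [ 0.05  0.31 -0.83] [1.08 0.05 0.04]
0.0475 [ 1.34 -0.28 -0.05] [1.05 0.01 0.02]
0.046 [-0.5   0.25 -0.63] [1.13 0.05 0.05]
0.0445 [0.79 0.28 0.63] [ 0.93 -0.02  0.06]
0.043 [-1.1   2.23  6.74] [ 0.2   0.3  -0.21]
11.2583
```

View pics/v3.png

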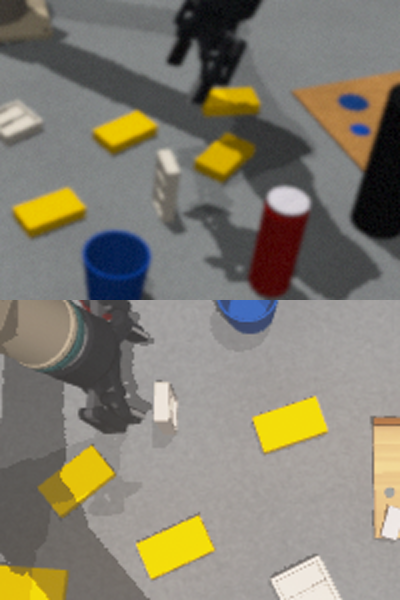

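Standing on its end, wells toward -y. I'll measure the plain-face top edge, which is the left edge of the white blob in the top view.

```bash
python3 - <<'E'
from h import *
s=pickle.load(open("pics/top3.pkl","rb")); I=cv2.cvtColor(np.ascontiguousarray(s["image"]),cv2.COLOR_RGB2GRAY)
print(I[156:184:2,183:202])
for T in (205,170):
    m=(I>T).astype(np.uint8); m[:150]=0;m[195:]=0;m[:,:180]=0;m[:,205:]=0
    c=max(cv2.findContours(m,0,1)[0],key=cv2.contourArea)
    P=np.array([onz(s,p[0],.09) for p in c]); print(T,cv2.boundingRect(c),P[:,:2].min(0),P[:,:2].max(0),rect(P))
E
```

```text
[[160 163 163 158 157 160 160 160 161 159 158 158 161 158 160 160 157 158
  158]
 [155 157 156 158 161 159 160 157 157 157 160 158 157 157 157 158 157 158
  160]
 [157 158 160 158 163 131 121 121 156 162 161 160 159 157 158 159 162 162
  163]
 [157 157 158 156 208 226 228 228 228 228 228 175 120 152 159 159 159 159
  161]
 [159 157 157 158 210 227 228 228 229 228 228 170 139 115 152 157 155 157
  158]
 [158 158 160 160 211 226 228 228 228 229 229 184 177 142 148 159 160 159
  160]
 [155 157 155 157 223 229 229 229 229 229 229 184 158 186 147 145 156 158
  156]
 [147 154 157 157 223 229 229 229 229 229 229 184 205 211 181 170 164 159
  159]
 [107 108 108 151 223 229 229 229 229 229 229 198 208 212 227 198 166 157
  158]
 [109 113 113 151 223 229 229 229 229 229 229 216 210 216 228 179 159 161
  160]
 [148 158 158 146 221 229 229 229 229 229 229 216 186 191 226 167 158 162
  163]
 [159 160 162 168 224 229 229 229 229 229 229 212 183 191 226 167 160 160
  163]
 [158 158 156 144 181 188 189 188 188 188 188 145 142 187 227 186 166 164
  163]
 [159 161 161 146 143 145 142 143 141 142 142 142 139 132 220 183 163 163
  163]]
205 (187, 161, 11, 22) [0.56412744 0.17497724] [0.61825615 0.20365586] (array([590.9, 189.3]), array([55.3, 25.3]), np.float64(0.06682787884990282))
170 (187, 161, 12, 22) [0.56412744 0.17245677] [0.61834988 0.20383101] (array([591. , 188.1]), array([55.4, 27.9]), np.float64(0.06682787884990282))
```

```bash
python3 - <<'E'
from cell import arm
from h import *
r=tool(-35); g=np.array([.592,.1825,.052])
arm.move_linear(tcp(g,r,.255),r.as_rotvec(),velocity=.2)
arm.move_linear(tcp(g,r),velocity=.1)
s=arm.sense();print(s["clock"],s["force"])
arm.close(40); s=arm.sense();print(s["clock"],s["width"],s["force"])
arm.move_linear(tcp(g+[0,0,.10],r),velocity=.12)
g=np.array([.56,.02,.16])
arm.move_linear(tcp(g,r),velocity=.2)
for phi in(-12,10,32,55):
    r=tool(phi); arm.move_linear(tcp(g,r),r.as_rotvec(),velocity=.2)
arm.move_linear(tcp([.530,-.207,.12],r),velocity=.2)
arm.move_linear(tcp([.530,-.207,.045],r),velocity=.1)
s=arm.sense();print(s["clock"],s["width"],s["force"],s["joint_pos"])
for n in("scene","top"):
    p=arm.snapshot(n); pickle.dump(p,open(f"pics/{n}4.pkl","wb"))
    a=p["image"]; a=a[150:250,120:253] if n=="scene" else a[150:260,260:407]
    cv2.imwrite(f"pics/v4{n}.png",cv2.resize(a,(400,300),interpolation=cv2.INTER_CUBIC)[:,:,::-1])
cv2.imwrite("pics/v4.png",np.vstack([cv2.imread(f"pics/v4{n}.png") for n in("scene","top")]))
E
```

```text
14.9667 [ 0.25386557 -0.11993214  0.55672354]
15.3917 0.048760210900648526 [-0.3281177  -1.7438074   4.21980255]
21.775 0.0491919685709723 [-0.09638755  0.35993845 -1.22876487] [-0.71569376  1.32681325  0.89887258  2.0079352   0.2300148   0.26229334
 -0.46963432]
```

View pics/v4.png

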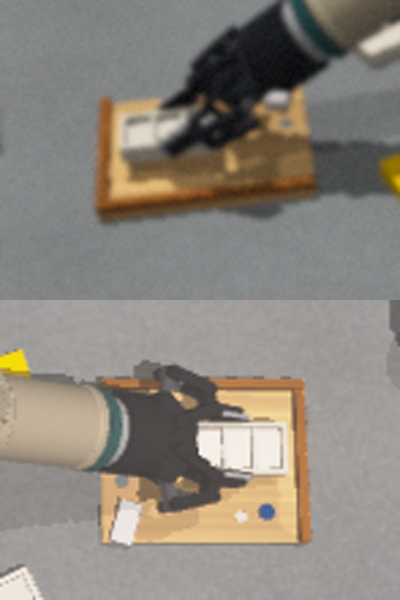

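Level, wells up, over the board and clear of both rails. Lowering to contact and releasing.

```bash
python3 - <<'E'
from cell import arm
from h import *
r=tool(55); f0=arm.sense()["force"]; z=.034
while z>.022:
    arm.move_linear(tcp([.530,-.207,z],r),velocity=.04); s=arm.sense(); d=s["force"]-f0
    print(round(z,4),np.round(d,2))
    if d[2]>2.5: break
    z-=.0012
arm.let_go(); arm.sleep(.1); s=arm.sense(); print(s["force"])
arm.move_linear(tcp([.530,-.207,z],r,.265),velocity=.15)
r=tool(0); arm.move_linear(tcp([.45,.0,.25],r),r.as_rotvec(),velocity=.25)
print(arm.sense()["clock"],arm.sense()["joint_pos"])
p=arm.snapshot("top"); pickle.dump(p,open("pics/top5.pkl","wb"))
m=masks(p)["white"]; 
for c in cv2.findContours(m[150:260,290:380].copy(),0,1,offset=(290,150))[0]:
    if cv2.contourArea(c)>80: print(cv2.boundingRect(c),rect([onz(p,q[0],.026) for q in c]))
cv2.imwrite("pics/v5.png",cv2.resize(p["image"][150:260,260:407],(588,440),interpolation=cv2.INTER_CUBIC)[:,:,::-1])
E
```

```text
0.034 [-0.92  0.69  0.25]
0.0328 [-0.67  0.13 -0.67]
0.0316 [-1.69  0.93 -0.06]
0.0304 [-1.12  0.61 -0.32]
0.0292 [-0.58 -0.22 -0.37]
0.028 [-0.62  0.78  2.29]
0.0268 [-1.38  4.45  8.33]
[-0.4032541   0.68185793 -0.21190109]
26.4 [-0.28407026  0.35992364  0.29636585  2.05609982 -0.14968105  0.747601
  0.14139757]
(300, 223, 12, 17) (array([ 458. , -107.3]), array([41. , 21.5]), np.float64(-0.24767810927705902))
(329, 196, 36, 19) (array([ 530.3, -212.6]), array([90.7, 47.9]), np.float64(-1.5336299871522394))
(290, 183, 9, 41) (array([531.2, -74. ]), array([107.3,  14.6]), np.float64(-0.07604776334970342))
```

View pics/v5.png

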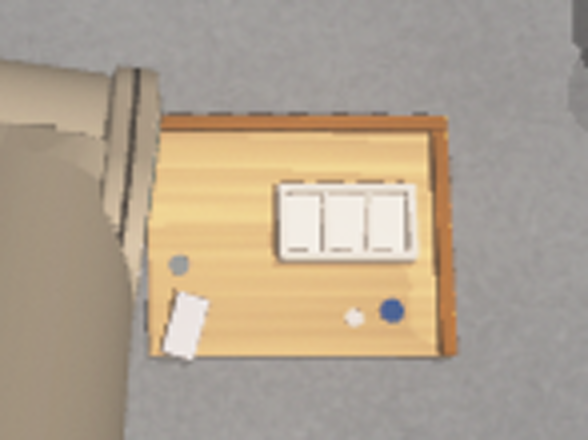

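The palette is flat, wells up, at (530,-213) mm, top5 crop (347,222). The eraser is undisturbed. Now pushing it home with closed fingers, +x first and then -y.

```bash
cat > push.py <<'E'
from cell import arm
from h import *
ex=np.array([np.cos(.037),np.sin(.037),0]); ey=np.array([-ex[1],ex[0],0])
def push(start,d,fast,maxd,r,ztip=.014,thr=6,step=.0008):
    """start: xy point of tool axis, d unit dir; drive `fast`, then step until force thr; returns distance"""
    P=lambda s,z=ztip: tcp(np.r_[start[:2]+s*d[:2],z],r,.173)
    arm.move_pose(P(0,.09),r.as_rotvec()); arm.move_linear(P(0),velocity=.12)
    f0=arm.sense()["force"]; arm.move_linear(P(fast),velocity=.05); s=fast
    while s<maxd:
        s+=step; arm.move_linear(P(s),velocity=.03); f=(arm.sense()["force"]-f0)@d
        if -f>thr: break
    print("end",s,"force",f,arm.sense()["clock"])
    arm.move_linear(P(s-.015),velocity=.1); arm.move_linear(P(s-.015,.09),velocity=.15)
    return s
def look(tag):
    p=arm.snapshot("top"); pickle.dump(p,open(f"pics/{tag}.pkl","wb")); m=masks(p)["white"]
    for c in cv2.findContours(m[150:260,290:380].copy(),0,1,offset=(290,150))[0]:
        if cv2.contourArea(c)>80: print(cv2.boundingRect(c),rect([onz(p,q[0],.026) for q in c]))
    cv2.imwrite(f"pics/{tag}.png",cv2.resize(p["image"][150:260,260:407],(588,440),interpolation=cv2.INTER_CUBIC)[:,:,::-1])
E
python3 - <<'E'
from push import *
arm.close(20)
c=np.array([.5303,-.2126,0]); st=c-.050*ex
q=arm.sense()["joint_pos"];best=[]
for k in(1,-1):
    r=tool(0,1,.037+k*np.pi/2); s=arm.solve_ik(tcp([st[0],st[1],.09],r,.173),r.as_rotvec())
    if s is not None: best.append((np.abs(np.array(s)-q).max(),k))
print(best); r=tool(0,1,.037+min(best)[1]*np.pi/2)
push(st,ex,.047,.062,r)
r=tool(0); arm.move_linear(tcp([.45,.0,.25],r),r.as_rotvec(),velocity=.25)
look("top6"); print(arm.sense()["clock"])
E
```

```text
[(np.float64(1.6795158702563593), 1), (np.float64(0.7043920587399877), -1)]
end 0.05420000000000002 force -6.516133467900567 32.3583
(300, 223, 12, 17) (array([ 458. , -107.3]), array([41. , 21.5]), np.float64(-0.24767810927705902))
(329, 182, 35, 19) (array([ 567.7, -211. ]), array([90.5, 48.4]), np.float64(-1.5338235282232722))
(292, 173, 8, 51) (array([544.9, -78.4]), array([134.1,  12.2]), np.float64(-0.07324784893764846))
35.0833
```

View pics/top6.png

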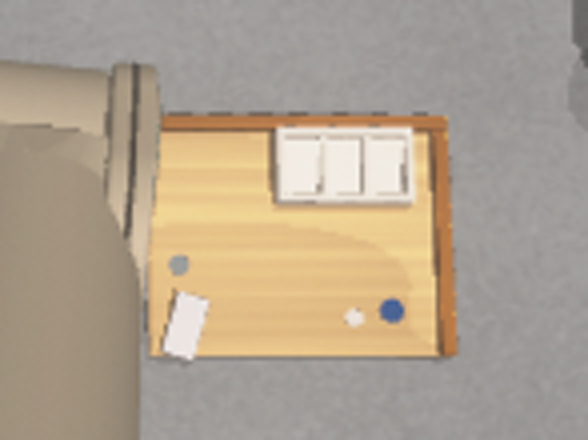

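It lies flush on the far rail, with about 14 mm left to the side rail at crop (412,165). Pushing -y, then a confirming +x nudge.

```bash
python3 - <<'E'
from push import *
c=np.array([.5677,-.211,0]); st=c+.069*ey
s=push(st,-ey,.022,.040,tool(0))
e=st-s*ey-.056*ey   # palette centre now (face at tool-11 mm)
r=tool(0,1,.037-np.pi/2)
push(e-.046*ex,ex,.006,.018,r)
r=tool(0); arm.move_linear(tcp([.45,.0,.25],r),r.as_rotvec(),velocity=.25)
look("top7"); print(arm.sense()["clock"])
p=arm.snapshot("scene"); cv2.imwrite("pics/v7.png",np.vstack([cv2.imread("pics/top7.png")[60:380,130:490],cv2.resize(p["image"][170:230,140:240],(360,216),interpolation=cv2.INTER_CUBIC)[:,:,::-1]]))
cv2.imwrite("pics/scene7.png",p["image"][:,:,::-1])
E
```

```text
end 0.032399999999999984 force -6.099459097646487 40.6333
end 0.012400000000000003 force -6.392814574851462 45.5833
(300, 223, 12, 17) (array([ 458. , -107.3]), array([41. , 21.5]), np.float64(-0.24767810927705902))
(335, 182, 34, 19) (array([ 568.3, -226. ]), array([88.9, 48.4]), np.float64(-1.5338231453938653))
(290, 174, 11, 51) (array([542.3, -76. ]), array([135.2,  12.5]), np.float64(-0.14725323404737))
48.3083
```

View pics/v7.png

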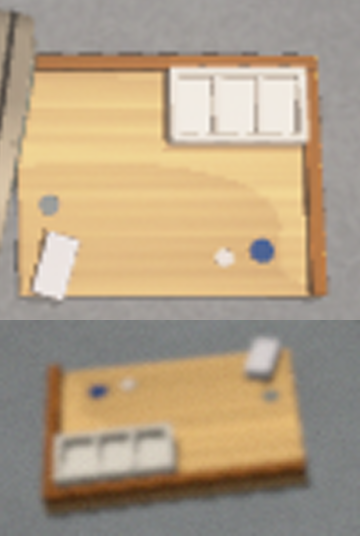

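The palette sits wells up, flush against both rails (top crop (237,105)), at (568,-226) mm against an expected seat of (570,-226). The bystanders are unmoved and the arm is clear, so I'm handing in.

```bash
python3 -c "
from cell import arm
print(arm.close_job())"
```

```text
the job is handed in; nothing more can be done
None
```

The palette was turned wells up in two controlled quarter-turns and pushed flush into the railed corner; the job is handed in at about 48 s, with the arm clear and nothing else seen to move in the pictures.

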